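Find the socket that fits the filter cap

ROBOT

A 6-joint arm with a two-finger parallel gripper is mounted at the origin on the work surface. World frame = base frame: x ahead of the robot, y to its left, z up, the work surface at z = 0. Lengths are in m, angles in rad, forces in N, time in s.
With the tool pointing down it reaches from about 0.325 to 0.9 m from the base axis. Payload 6.1 kg.
Tool frame: the origin (TCP) lies at the very end of the fingers, on their centre line; the grasp point (between the pads) lies arm.pinch_z behind it (arm.pinch_z is the distance from the TCP to the grasp point, in m); z points along the fingers, y is the direction in which the jaws open and shut (so a half turn about z gives the same grasp; the last joint's range is limited). The gripper opens to 85 mm and grips with 20 to 120 N. Pads are 22 mm wide; open, the fingers measure 114 mm over their backs; the gripper's body (76 mm by 85 mm) begins 54 mm behind the grasp point. The pads swing forward as they close: fully open they stand 13 mm farther back than shut.
Start: joints at [1.025, 0.22, 1.526, -0, 1.395, -0.126], TCP at [0.255, 0.571, 0.231] pointing down, gripper open.
Joint ranges: [-2.98, 2.98], [-0.91, 2.08], [0.09, 2.57], [-1.24, 4.39], [0.2, 2.65], [-2.68, 2.68]. Speed limits (rad/s): [2.57, 2.57, 3.01, 3.14, 3.14, 3.14].

INTERFACE

Orientations are given as a 3x3 rotation matrix whose columns are the frame's x, y, z axes.
In Python, from cell import arm gives the robot as it stands.
- The arm moves only by the tool send_rows, never from a script. Its arguments are lists of equal length, an entry for each row: "slide": the shift along the world's x, y, z in cm, a list of three; "angular": the turn, a rotation vector about the world's x, y, z in degrees, a list of three. In form: {"slide": [[dx, dy, dz], ...], "angular": [[wx, wy, wz], ...]}. A call has 1 to 12 rows; each row shifts and turns the commanded pose from where the row before left it; what a row does not reach is not made up. A row lasts 1/10 s, in which the tool goes at most 50 mm and 8.59 degrees, less where a joint would pass 70% of its speed; a pose out of reach is approached as far as the arm can. A call with a gripper value outside its range is refused whole. "fingers" is the closure, from -1 (fully open) to 1 (shut), set as the call begins (left out, the last holds). The fingers move at their own pace and stop on an object; the grip force is fixed at half the most. Time passes only in rows, so rows that do not move let the fingers close. It gives the time, the measured TCP pose, the force and the opening at its end, in the units of the state.
- arm.state(): the state, without advancing time (a new reading comes with each control period).
- arm.grab_frame(name): name is "scene" or "top"; returns the picture (480x640x3 uint8, red, green, blue); there is no depth.
- arm.camera_info(name): a dict with "intrinsics" (3x3 intrinsics, pixels), "T" (4x4, takes a point from camera to world coordinates). Camera axes: x right, y down, z forward; pixel columns grow to the right and rows downward; lengths in m; the calibration is good to about 2 mm. A picture is of the moment at which its call begins. camera_info takes no time and is no camera call.
- arm.hand_in(): hands the job in, once; it reports no verdict.
The state is a dict: "time_s": time; "q": joint angles; "joint_vel": joint speeds; "tau": joint torques, N m; "tcp_pos": TCP position; "eef_rot": TCP orientation; "wrist_force": force on the tool from outside, world axes, zero at the start; "ft_torque": the same for the moment, N m; "width": opening from 0.0 (shut) to 1.0 (fully open).
Only numpy, scipy, OpenCV 4.12 (cv2) and the standard library are available. Lean on these libraries where they do the work, as an engineer would, in place of code of your own. Each camera call takes 0.05 s, during which the arm holds its last target.

TASK

The cap of the filter housing on the bench is cocked up on one side: first press it down on its rim until it sits level and fully home, before any socket is picked up. Then try the three look-alike sockets on the hex nut in the middle of the cap, standing each one that does not fit back upright on the bench clear of the housing, and finish holding the one that fits: pushed fully home over the nut, upright, with the gripper still closed around it. Leave everything else on the bench where it is.

Things in the scene. Friction and masses are not known exactly. Their poses are not given: they have to be found in the camera images.
- cap (a joint): tilt of the housing's cap about its hook, rad: 0 is level and fully home on the rim, larger is cocked open (starts 0.09 to 0.13). A stiff hinge: it stays where it is left; about 6 N pressed down on the edge opposite the hook moves it, and it stops dead at 0
- cap_edge (a point): on the top face of the cap, 44 mm from its centre on the raised side, opposite the hook: where to press. The cap is an aluminium disc 110 mm across, 12 mm thick, on a filter canister bolted to the bench; its top face is 87 mm above the bench when level. z is up out of the face, x from the hook to the raised edge
- cap_hook (a point): the hook and pin at the cap's rim about which the cap tilts (axis level, across the line to the raised edge); 55 mm from the cap's centre
- nut_top (a point): top centre of the dark steel hex nut fast in the middle of the cap: 24 mm across flats, 15 mm tall above the cap's face (top 102 mm above the bench when level), its top 3 mm tapered. z up its axis; corners lie at 0, 60, 120.. degrees from this frame's x axis. A socket is fully home when its mouth rests on the cap's face, its centre then 20 mm above this point
- socket_a_center (a point): steel socket, 70 mm tall, standing on its open mouth; this point is its centre, 35 mm above the mouth, z up its axis. Lower 36 mm round, 37 mm across; upper 34 mm hexagonal, 38 mm across flats (44 over corners). Blind hex bore 24 mm deep from below, flats parallel to the outer ones; corners lie at 0, 60, 120.. degrees from this frame's x axis, flats face 30, 90.. degrees. 0.2 to 0.35 kg
- socket_b_center (a point): a socket, alike outside, same frame as socket_a_center. Of the three just one goes over the nut (bore 25.5 mm across flats, 0.75 mm play each side); the other two are too small (22 mm or less) and stop on top of the nut, at most about 2 mm down. Which one fits is not told and their places are mixed: try them
- socket_c_center (a point): a socket, alike outside, same frame as socket_a_center; see there and at socket_b_center
- bearing_mid (a point): bystander, steel bearing ring, 48 mm across, 13 mm high; this point is its centre. Leave it alone
- spanner_mid (a point): bystander, flat steel wrench lying down; this point is a point on its underside. Leave it alone
- driver_mid (a point): bystander, screwdriver lying down; this point is a point on its underside. Leave it alone
- tape_mid (a point): bystander, roll of pale paper tape lying flat, 90 mm across, 24 mm high; this point is its centre. Leave it alone
- tin_mid (a point): bystander, closed grey tin, 70 mm across, 100 mm tall; this point is its centre. Leave it alone
- funnel_mid (a point): bystander, red funnel standing on its spout, 90 mm across, 68 mm tall; this point is its centre. Leave it alone
- puck_mid (a point): bystander, black rubber puck, 60 mm across, 20 mm high; this point is its centre. Leave it alone
Not all that is in view belongs to the job. Leave any orange look-alike of the part that bears socket_b_center alone. Of the things that look like the part that bears cap, the smaller one is meant.

How it is judged:
On the way, in this order (a step that is already met when the one before it is completed fails the run):
1. the cap is pressed level and home on its rim (value of joint cap below 0.015 rad), for 0.2 s.
2. the socket that fits is fully home on the nut, held by the gripper (((horizontal distance between socket_a_center and nut_top below 0.004 m and z of socket_a_center in the frame of nut_top between 0.014 and 0.024 m and angle between socket_a_center's own z axis and vertical below 0.07 rad and contact force between the fingers and socket_a above 2 N and distance between the grasp point and socket_a_center below 0.042 m and value of joint cap below 0.02 rad) or (horizontal distance between socket_b_center and nut_top below 0.004 m and z of socket_b_center in the frame of nut_top between 0.014 and 0.024 m and angle between socket_b_center's own z axis and vertical below 0.07 rad and contact force between the fingers and socket_b above 2 N and distance between the grasp point and socket_b_center below 0.042 m and value of joint cap below 0.02 rad) or (horizontal distance between socket_c_center and nut_top below 0.004 m and z of socket_c_center in the frame of nut_top between 0.014 and 0.024 m and angle between socket_c_center's own z axis and vertical below 0.07 rad and contact force between the fingers and socket_c above 2 N and distance between the grasp point and socket_c_center below 0.042 m and value of joint cap below 0.02 rad))), for 0.2 s.
At the end, for the whole second after the job is handed in: Cap level (0.02 rad); fitting socket gripped, within 4 mm of the nut's axis, its mouth within 4 mm of the cap, upright within 0.07 rad; the other two standing at rest on the bench, let go, over 75 mm from the nut's axis (((horizontal distance between socket_a_center and nut_top below 0.004 m and z of socket_a_center in the frame of nut_top between 0.014 and 0.024 m and angle between socket_a_center's own z axis and vertical below 0.07 rad and contact force between the fingers and socket_a above 2 N and distance between the grasp point and socket_a_center below 0.042 m and value of joint cap below 0.02 rad and angle between each of socket_b_center, socket_c_center's own z axis and vertical below 0.1 rad and height (world z) of socket_b_center between 0.029 and 0.041 m and contact force between the fingers and socket_b below 0.1 N and horizontal distance between each of socket_b_center, socket_c_center and nut_top above 0.075 m and linear speed of each of socket_b, socket_c below 0.02 m/s and height (world z) of socket_c_center between 0.029 and 0.041 m and contact force between the fingers and socket_c below 0.1 N) or (horizontal distance between socket_b_center and nut_top below 0.004 m and z of socket_b_center in the frame of nut_top between 0.014 and 0.024 m and angle between socket_b_center's own z axis and vertical below 0.07 rad and contact force between the fingers and socket_b above 2 N and distance between the grasp point and socket_b_center below 0.042 m and value of joint cap below 0.02 rad and angle between each of socket_a_center, socket_c_center's own z axis and vertical below 0.1 rad and height (world z) of socket_a_center between 0.029 and 0.041 m and contact force between the fingers and socket_a below 0.1 N and horizontal distance between each of socket_a_center, socket_c_center and nut_top above 0.075 m and linear speed of each of socket_a, socket_c below 0.02 m/s and height (world z) of socket_c_center between 0.029 and 0.041 m and contact force between the fingers and socket_c below 0.1 N) or (horizontal distance between socket_c_center and nut_top below 0.004 m and z of socket_c_center in the frame of nut_top between 0.014 and 0.024 m and angle between socket_c_center's own z axis and vertical below 0.07 rad and contact force between the fingers and socket_c above 2 N and distance between the grasp point and socket_c_center below 0.042 m and value of joint cap below 0.02 rad and angle between each of socket_a_center, socket_b_center's own z axis and vertical below 0.1 rad and height (world z) of socket_a_center between 0.029 and 0.041 m and contact force between the fingers and socket_a below 0.1 N and horizontal distance between each of socket_a_center, socket_b_center and nut_top above 0.075 m and linear speed of each of socket_a, socket_b below 0.02 m/s and height (world z) of socket_b_center between 0.029 and 0.041 m and contact force between the fingers and socket_b below 0.1 N))); the arm keeps its last pose, push and grip.
It fails at once if a socket is moved while the cap is still cocked (value of joint cap above 0.03 rad and distance of any of socket_a_center, socket_b_center, socket_c_center from where it was at the start of the episode above 0.03 m).
It fails at once if a bystander is shifted by more than 40 mm (distance of any of bearing_mid, spanner_mid, driver_mid, tape_mid, tin_mid, funnel_mid, puck_mid from where it was at the start of the episode above 0.04 m).
It also fails if it takes over 72 s, if anything falls off the work surface, if the arm or the gripper's body presses on something with over 40 N, if the wrist force passes 120 N, or if a joint passes its speed limit or range.

## Working session

There is one attempt and no reset: what is moved stays moved. The work goes in short steps, Python scripts to look and compute and a tool call to move; the robot and the scene stay as the last step left them, time stands still between calls to the robot, and variables do not carry over. Pictures are saved under pics/ and viewed, and the job is handed in when it is done.

Besides the shell and the picture viewer there is one more tool, called after "Emit:" in YAML: its name, and indented under it one key for each argument. send_rows: Moves the arm, as the interface text tells. Its arguments: {"type":"object","properties":{"slide":{"type":"array","items":{"type":"array","items":{"type":"number"}}},"angular":{"type":"array","items":{"type":"array","items":{"type":"number"}}},"fingers":{"type":"number"}},"required":["slide","angular"]}

```bash
ls; mkdir -p pics
python3 - <<'E'
from cell import arm
import cv2
print(arm.pinch_z); s=arm.state(); print({k:s[k] for k in s})
for n in("scene","top"):
    im=arm.grab_frame(n); cv2.imwrite(f"pics/{n}0.png",im[:,:,::-1]); print(arm.camera_info(n))
E
```

```text
pics
0.0187
{'time_s': 0.0, 'q': array([ 1.02489129e+00,  2.21213885e-01,  1.52761522e+00,  8.06600700e-06,
        1.39465709e+00, -1.26106958e-01]), 'joint_vel': array([ 0.00125621,  0.00030791,  0.00133666,  0.00092543,  0.00028778,
       -0.00033387]), 'tau': array([ 5.44769464e-04, -4.96918273e+01, -3.89386439e+01, -1.10799633e-04,
        1.15957318e-02,  7.13912215e-06]), 'tcp_pos': array([0.2544308 , 0.57022069, 0.23020463]), 'eef_rot': array([[-9.13170556e-01,  4.07576442e-01, -9.89894282e-04],
       [ 4.07577569e-01,  9.13169162e-01, -1.61420041e-03],
       [ 2.46030874e-04, -1.87749899e-03, -9.99998207e-01]]), 'wrist_force': array([-0.66486131,  0.93968529, -0.18808261]), 'ft_torque': array([ 0.00074227, -0.00024866, -0.00459033]), 'width': 0.9988920427991947}
{'intrinsics': array([[590.22268778,   0.        , 326.41796073],
       [  0.        , 590.22268778, 239.31529826],
       [  0.        ,   0.        ,   1.        ]]), 'T': array([[-0.41200486,  0.56896437, -0.7117103 ,  1.29304402],
       [ 0.91112048,  0.26629935, -0.31455386,  0.33112123],
       [ 0.01055805, -0.77805154, -0.62811171,  0.79562503],
       [ 0.        ,  0.        ,  0.        ,  1.        ]])}
{'intrinsics': array([[477.10054612,   0.        , 314.2422753 ],
       [  0.        , 477.10054612, 242.82496586],
       [  0.        ,   0.        ,   1.        ]]), 'T': array([[-2.21922932e-02, -9.89314631e-01,  1.44097406e-01,
         3.60789933e-01],
       [-9.99753158e-01,  2.21135498e-02, -2.14824708e-03,
         1.28097009e-02],
       [-1.06121290e-03, -1.44109511e-01, -9.89561177e-01,
         1.11441594e+00],
       [ 0.00000000e+00,  0.00000000e+00,  0.00000000e+00,
         1.00000000e+00]])}
```

View pics/scene0.png

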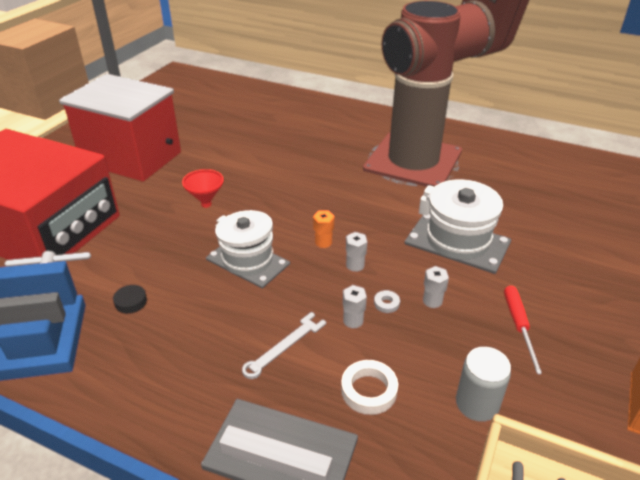

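View pics/top0.png

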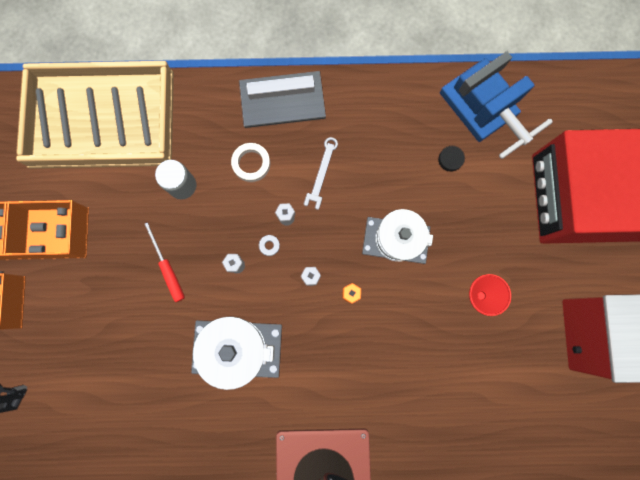

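Candidates. Caps: small housing, scene (245,235) / top (403,234), and the larger housing, scene (463,210) / top (229,352); the smaller is meant. Sockets: grey at top (285,212), (232,262) and (311,275). The orange one at (352,293) and the bearing ring at (269,245) are not sockets to use. Next is a close crop to check this.

Run:
```python
import cv2,numpy as np
a=cv2.imread("pics/top0.png"); b=cv2.imread("pics/scene0.png")
c1=cv2.resize(a[180:310,200:450],None,fx=3.2,fy=3.2,interpolation=cv2.INTER_CUBIC)
c2=cv2.resize(b[190:340,200:460],None,fx=3,fy=3,interpolation=cv2.INTER_CUBIC)
cv2.imwrite("pics/c1.png",c1);cv2.imwrite("pics/c2.png",c2)
```

```text
(no output)
```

View pics/c1.png

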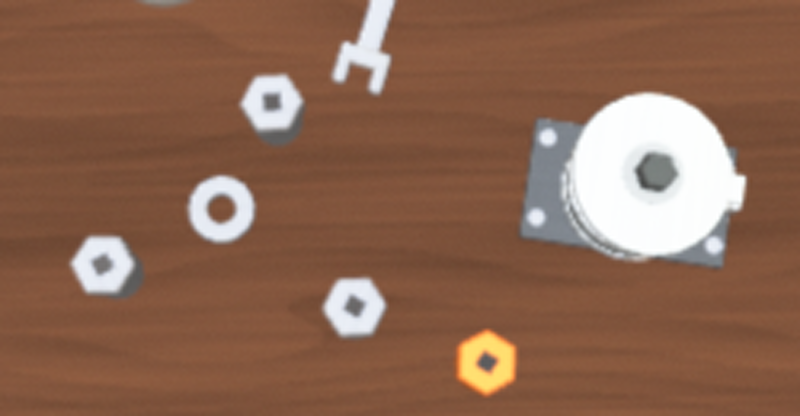

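View pics/c2.png

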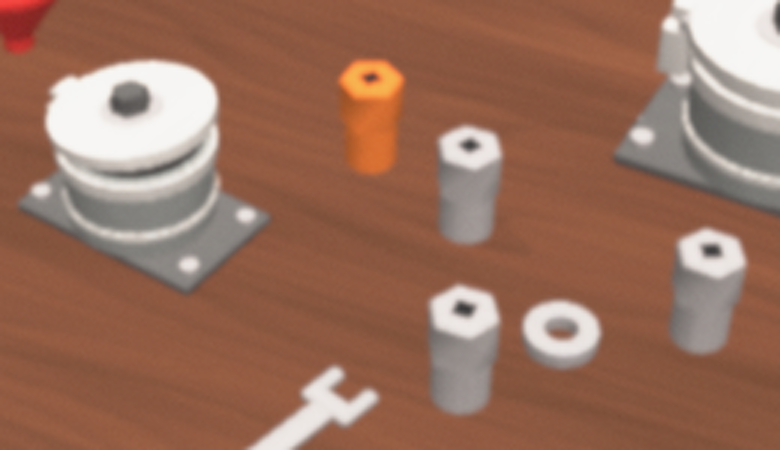

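```bash
cat > h.py <<'E'
from cell import arm
import cv2,numpy as np
def ray(n,uv):
    c=arm.camera_info(n);K=c["intrinsics"];T=c["T"]
    d=T[:3,:3]@np.linalg.inv(K)@np.array([uv[0],uv[1],1.]);return T[:3,3],d
def onz(n,uv,z):
    o,d=ray(n,uv);return o+d*(z-o[2])/d[2]
def proj(n,p):
    c=arm.camera_info(n);K=c["intrinsics"];T=c["T"]
    q=K@(T[:3,:3].T@(np.asarray(p)-T[:3,3]));return q[:2]/q[2]
def tri(u1,u2):
    o1,d1=ray("top",u1);o2,d2=ray("scene",u2)
    t=np.linalg.lstsq(np.c_[d1,-d2],o2-o1,rcond=None)[0]
    a=o1+t[0]*d1;b=o2+t[1]*d2;return (a+b)/2,np.linalg.norm(a-b)
def blob(mask,near):
    n,l,s,c=cv2.connectedComponentsWithStats(mask.astype(np.uint8),connectivity=4)
    k=1+np.argmin(np.linalg.norm(c[1:]-near,axis=1)+1e3*(s[1:,4]<8)) 
    return c[k],s[k],(l==k)
def hexang(n,mask,z,c):
    # corner direction mod 60 from filled world outline: 6th-harmonic
    m=mask.astype(np.uint8)
    cs=max(cv2.findContours(m,cv2.RETR_EXTERNAL,cv2.CHAIN_APPROX_NONE)[0],key=cv2.contourArea)
    f=np.zeros_like(m);cv2.drawContours(f,[cs],-1,1,-1)
    P=np.array([onz(n,(x,y),z)[:2] for y,x in np.argwhere(f)]);cc=P.mean(0);v=P-cc
    w=(v[:,0]+1j*v[:,1])**6
    return cc,np.degrees(np.angle(w.sum()))/6,np.sqrt(len(P))
E
python3 - <<'E'
from h import *
a=cv2.imread("pics/top0.png").astype(int);b=cv2.imread("pics/scene0.png").astype(int)
g=a.min(2)
print(g[205:222,276:294])
for nr in((285,212),(232,262),(311,275)):
    m=g>195
    m[:nr[1]-16]=0;m[nr[1]+16:]=0;m[:,:nr[0]-16]=0;m[:,nr[0]+16:]=0
    c,s,mm=blob(m,nr);cc,an,_=hexang("top",mm,.07,c);print("sock",s,cc.round(4),round(an,1))
m=(a.max(2)<150)&((a.max(2)-a.min(2))<40)
c,s,mm=blob(m,(405,234));print("nut",c,s)
for z in(.102,.108):print(hexang("top",mm,z,c))
m=(b.max(2)<140)&((b.max(2)-b.min(2))<40)
c2,s2,_=blob(m,(243,223));print("nut scene",c2,s2,tri(c,c2))
E
```

```text
[[ 60  70 117 195 228 230 231 232 232 232 232 233 232 224 187 114  68  62]
 [ 63  95 169 224 233 234 234 234 234 234 233 234 233 231 219 161  82  63]
 [ 72 135 212 230 233 233 233 231 231 231 230 230 232 231 226 195 121  73]
 [ 97 173 225 232 231 231 225 216 215 214 211 212 230 232 230 221 184 116]
 [135 213 231 233 233 223 182 157 155 154 152 180 230 233 233 230 218 158]
 [174 226 233 233 231 218 148 112 108 107 114 163 226 232 232 230 225 191]
 [211 231 233 233 232 220 157 108 103 100 109 162 226 232 232 232 229 215]
 [224 232 233 233 232 222 164 112 102 101 106 150 216 231 232 232 227 200]
 [204 229 232 233 232 221 167 118 108 111 117 151 211 229 231 229 215 165]
 [163 221 230 232 230 223 190 161 156 158 178 195 222 229 229 223 190 131]
 [123 194 223 230 230 228 222 217 217 217 222 225 229 230 228 214 163 107]
 [ 88 146 201 228 232 232 232 231 232 231 232 232 232 232 225 196 132  94]
 [ 67  99 166 222 233 234 234 233 233 233 232 233 232 230 217 167 109  87]
 [ 60  73 128 197 227 232 232 232 232 232 232 231 230 226 194 134  97  87]
 [ 60  64  89 152 205 223 222 220 219 218 216 211 209 197 155 106  92  86]
 [ 57  57  65 105 155 171 170 165 161 153 150 146 145 135 111  94  90  85]
 [ 56  57  58  73 104 116 115 112 109 103 100  99  98  98  94  91  89  78]]
sock [276 204  18  16 184] [0.585  0.0757] 29.7
sock [223 254  18  17 194] [0.4738 0.1934] 24.7
sock [302 268  18  16 196] [0.4408 0.0207] -29.1
nut [404.31192661 233.43119266] [399 228  12  12 109]
(array([ 0.52429937, -0.18345493]), np.float64(14.338066999912934), np.float64(10.44030650891055))
(array([ 0.52333034, -0.18229179]), np.float64(14.33806699991247), np.float64(10.44030650891055))
nut scene [242.75510204 223.03061224] [237 218  13  11  98] (array([ 0.52539538, -0.18522498,  0.09793937]), np.float64(0.0020983521495377077))
```

Run:
```python
from h import *
a=cv2.imread("pics/top0.png").astype(int)
cv2.imwrite("pics/c3.png",cv2.resize(a[195:275,355:445].astype(np.uint8),None,fx=7,fy=7,interpolation=cv2.INTER_CUBIC))
# base plate mask
m=(a.max(2)<150)&((a.max(2)-a.min(2))<35); m[:210]=0;m[270:]=0;m[:,:355]=0;m[:,445:]=0
r=cv2.minAreaRect(np.argwhere(m)[:,::-1].astype(np.float32));print(r)
for p in cv2.boxPoints(r):print(p,onz("top",p,.006))
print("plate c",onz("top",r[0],.006))
m=(a.min(2)>190);m[:195]=0;m[275:]=0;m[:,:375]=0;m[:,445:]=0
c,s,mm=blob(m,(403,234));print(c,s)
P=np.array([onz("top",(x,y),.09)[:2] for y,x in np.argwhere(mm)])
d=P-[.525,-.185];f=np.linalg.norm(d,axis=1)>.06;print(f.sum(),P[f].mean(0), "xr",P.min(0),P.max(0))
```

```text
((396.393310546875, 240.7784881591797), (66.0439453125, 39.678733825683594), 9.272602081298828)
[360.60608 255.03772] [ 0.49091439 -0.09736367  0.006     ]
[366.99957 215.87747] [ 0.58384391 -0.11586868  0.006     ]
[432.18054 226.51926] [ 0.55483677 -0.26858924  0.006     ]
[425.78705 265.6795 ] [ 0.46256429 -0.24833638  0.006     ]
plate c [ 0.52273898 -0.18261056  0.006     ]
[403.1518595  234.49948347] [ 376  209   57   51 1936]
15 [ 0.51600836 -0.18008889] xr [ 0.47021126 -0.24578891] [ 0.58062182 -0.12352889]
```

View pics/c3.png

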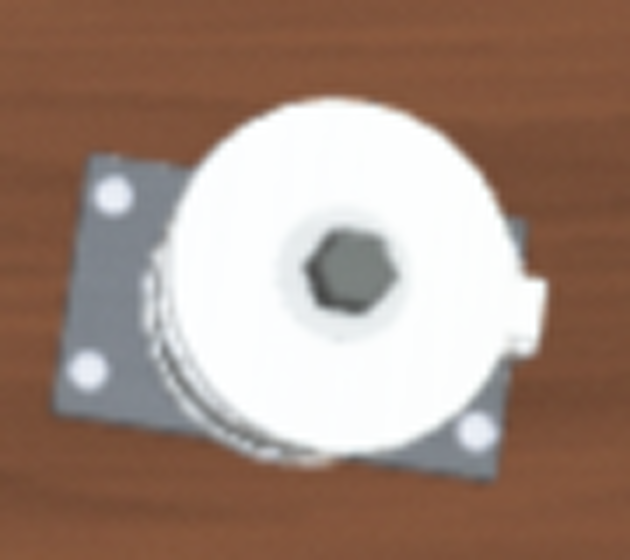

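Emit:
send_rows:
  slide:
    - [1.8,-4.6,0]
    - [1.8,-4.6,0]
    - [1.8,-4.6,0]
    - [1.8,-4.6,0]
    - [1.8,-4.6,0]
    - [1.8,-4.6,0]
    - [1.8,-4.6,0]
    - [1.8,-4.6,0]
    - [1.8,-4.6,0]
    - [1.8,-4.6,0]
    - [1.8,-4.6,0]
    - [1.8,-4.6,0]
  angular:
    - [0,0,0]
    - [0,0,0]
    - [0,0,0]
    - [0,0,0]
    - [0,0,0]
    - [0,0,0]
    - [0,0,0]
    - [0,0,0]
    - [0,0,0]
    - [0,0,0]
    - [0,0,0]
    - [0,0,0]
  fingers: 1

```text
time_s: 1.3
tcp_pos: [0.4708, 0.0167, 0.2311]
eef_rot: [[-0.913, 0.408, 0.0], [0.408, 0.913, 0.0], [0.0, 0.0, -1.0]]
wrist_force: [0.9, 1.4, -0.6]
width: -0.001
```

Emit:
send_rows:
  slide:
    - [1.5,-4.0,-1]
    - [1.5,-4.0,-1]
    - [1.6,-4.0,-2]
    - [1.6,-4.0,-2]
    - [0,0,-2]
    - [0,0,-2]
    - [0,0,-1]
    - [0,0,0]
    - [0,0,0]
  angular:
    - [0,0,0]
    - [0,0,0]
    - [0,0,0]
    - [0,0,0]
    - [0,0,0]
    - [0,0,0]
    - [0,0,0]
    - [0,0,0]
    - [0,0,0]

```text
time_s: 2.2
tcp_pos: [0.533, -0.1411, 0.1219]
eef_rot: [[-0.913, 0.407, 0.0], [0.407, 0.913, -0.0], [-0.001, -0.0, -1.0]]
wrist_force: [-0.4, -0.6, 0.8]
width: 0.001
```

Over the edge. Press down in small steps.

Emit:
send_rows:
  slide:
    - [0,0,-1]
    - [0,0,-0.5]
    - [0,0,-0.3]
    - [0,0,-0.3]
    - [0,0,-0.3]
    - [0,0,-0.3]
    - [0,0,0]
  angular:
    - [0,0,0]
    - [0,0,0]
    - [0,0,0]
    - [0,0,0]
    - [0,0,0]
    - [0,0,0]
    - [0,0,0]

```text
time_s: 2.9
tcp_pos: [0.533, -0.1409, 0.0945]
eef_rot: [[-0.913, 0.407, 0.001], [0.407, 0.913, 0.0], [-0.0, 0.001, -1.0]]
wrist_force: [-0.7, -0.1, 0.3]
width: -0.0
```

Emit:
send_rows:
  slide:
    - [0,0,-0.2]
    - [0,0,-0.2]
    - [0,0,-0.2]
    - [0,0,0]
  angular:
    - [0,0,0]
    - [0,0,0]
    - [0,0,0]
    - [0,0,0]

```text
time_s: 3.3
tcp_pos: [0.5332, -0.141, 0.0886]
eef_rot: [[-0.913, 0.408, 0.001], [0.408, 0.913, 0.0], [-0.001, 0.001, -1.0]]
wrist_force: [0.3, 1.4, 2.2]
width: -0.002
```

Emit:
send_rows:
  slide:
    - [0,0,-0.1]
    - [0,0,-0.1]
    - [0,0,0]
  angular:
    - [0,0,0]
    - [0,0,0]
    - [0,0,0]

```text
time_s: 3.6
tcp_pos: [0.5333, -0.141, 0.087]
eef_rot: [[-0.913, 0.408, 0.001], [0.408, 0.913, 0.0], [-0.001, 0.001, -1.0]]
wrist_force: [-0.2, 4.4, 7.0]
width: 0.001
```

Run:
```python
from h import *
for n in("scene","top"):
    im=arm.grab_frame(n); cv2.imwrite(f"pics/{n}1.png",im[:,:,::-1])
print(arm.state()["wrist_force"],arm.state()["tcp_pos"])
a=cv2.imread("pics/scene1.png")[150:330,150:410];cv2.imwrite("pics/c4.png",cv2.resize(a,None,fx=3,fy=3,interpolation=cv2.INTER_CUBIC))
```

```text
[-0.32349484  3.64629241  6.63848449] [ 0.5332223  -0.14098777  0.08694175]
```

View pics/c4.png

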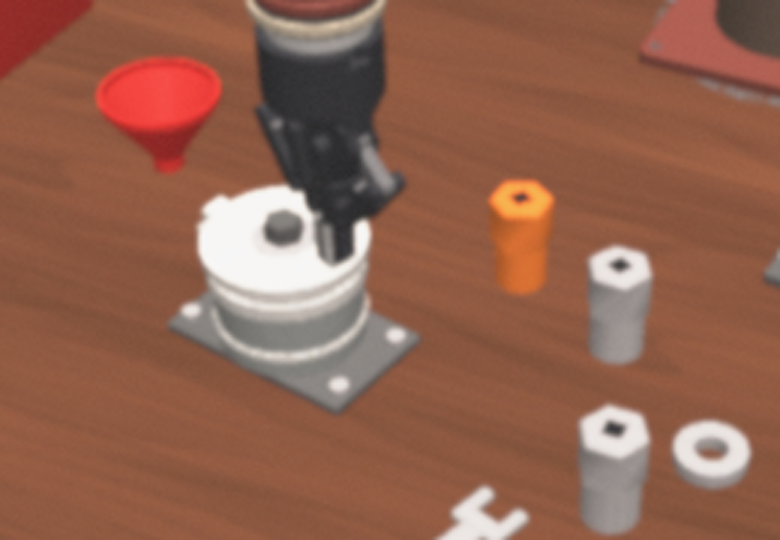

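The tip is on the raised side of the small cap, which now looks nearly level. I'll push until the stop shows in the force.

Emit:
send_rows:
  slide:
    - [0,0,-0.1]
    - [0,0,-0.1]
    - [0,0,0]
  angular:
    - [0,0,0]
    - [0,0,0]
    - [0,0,0]

```text
time_s: 4.0
tcp_pos: [0.5334, -0.141, 0.0868]
eef_rot: [[-0.913, 0.407, 0.001], [0.407, 0.913, 0.0], [-0.001, 0.001, -1.0]]
wrist_force: [-6.3, 7.1, 18.9]
width: -0.006
```

Emit:
send_rows:
  slide:
    - [0,0,-0.1]
    - [0,0,0]
    - [0,0,0]
  angular:
    - [0,0,0]
    - [0,0,0]
    - [0,0,0]

```text
time_s: 4.3
tcp_pos: [0.5334, -0.141, 0.0868]
eef_rot: [[-0.913, 0.407, 0.001], [0.407, 0.913, 0.0], [-0.001, 0.001, -1.0]]
wrist_force: [-8.1, 7.7, 26.5]
width: -0.001
```

The cap stopped dead at z=0.0868 with 26 N of force, so it is home. Next I lift, open and move over the first socket at (0.585, 0.076), then check the level from pictures.

Emit:
send_rows:
  slide:
    - [0,0,3]
    - [0,0,4]
    - [0.8,3.6,4]
    - [0.8,3.6,0]
    - [0.8,3.6,0]
    - [0.9,3.6,0]
    - [0.9,3.6,0]
    - [0.9,3.7,0]
    - [0,0,0]
    - [0,0,0]
    - [0,0,0]
  angular:
    - [0,0,0]
    - [0,0,0]
    - [0,0,-3]
    - [0,0,-3.3]
    - [0,0,0]
    - [0,0,0]
    - [0,0,0]
    - [0,0,0]
    - [0,0,0]
    - [0,0,0]
    - [0,0,0]
  fingers: -1

```text
time_s: 5.4
tcp_pos: [0.5828, 0.0717, 0.1896]
eef_rot: [[-0.863, 0.506, -0.001], [0.506, 0.863, -0.001], [0.0, -0.001, -1.0]]
wrist_force: [-0.7, -0.3, 0.1]
width: 0.996
```

Run:
```python
from h import *
for n in("scene","top"):
    im=arm.grab_frame(n); cv2.imwrite(f"pics/{n}2.png",im[:,:,::-1])
s=arm.state();print(s["wrist_force"],s["tcp_pos"],s["q"],s["width"])
a=cv2.imread("pics/top2.png");b=cv2.imread("pics/scene2.png")
A=cv2.resize(a[195:275,355:445],(540,480),interpolation=cv2.INTER_CUBIC);B=cv2.resize(b[195:295,195:305],(528//2,240),interpolation=cv2.INTER_CUBIC)
o=np.zeros((480,800,3),np.uint8);o[:,:540]=A;o[:240,536:800]=B;cv2.imwrite("pics/c5.png",o)
a=a.astype(int);b=b.astype(int)
for th in(120,135,150,165):
    m=(a.max(2)<th);m[:222]=0;m[246:]=0;m[:,:392]=0;m[:,418:]=0
    c,sx,mm=blob(m,(405,234))
    m=(b.max(2)<th);m[:210]=0;m[237:]=0;m[:,:230]=0;m[:,258:]=0
    c2,s2,_=blob(m,(243,223))
    print(th,c,sx,c2,s2,tri(c,c2),hexang("top",mm,.1,c))
```

```text
[ 1.1215752  -0.17165765  0.31907245] [0.58290794 0.07139737 0.18984   ] [-1.20661639e-02  1.63648211e-01  1.67106517e+00 -5.41414115e-04
  1.30723946e+00 -1.05131749e+00] 0.9990584748899017
120 [400.5        236.72222222] [398 233   8   7  18] [244.03571429 227.41071429] [239 224  11   7  56] (array([ 0.52175894, -0.18202952,  0.08491099]), np.float64(0.008444702881335576)) (array([ 0.51763   , -0.17528538]), np.float64(15.592777111864168), np.float64(4.242640687119285))
135 [400.65625 235.84375] [398 230   8  10  32] [243.91566265 226.63855422] [238 223  12   9  83] (array([ 0.52308355, -0.18160642,  0.08795895]), np.float64(0.007818881956686324)) (array([ 0.51953798, -0.17571374]), np.float64(2.3468595851322847), np.float64(5.656854249492381))
150 [402.71287129 233.92079208] [397 229  12  11 101] [244.02702703 225.98198198] [238 221  13  11 111] (array([ 0.52543273, -0.18294071,  0.09147979]), np.float64(0.0020744538921233908)) (array([ 0.52363095, -0.18034716]), np.float64(20.17795949883245), np.float64(10.04987562112089))
165 [402.68867925 233.76415094] [397 228  12  12 106] [243.92436975 225.98319328] [238 221  13  11 119] (array([ 0.52576162, -0.18290484,  0.09170639]), np.float64(0.0021662612058277538)) (array([ 0.52397401, -0.18031187]), np.float64(20.51176274323781), np.float64(10.295630140987))
```

View pics/c5.png

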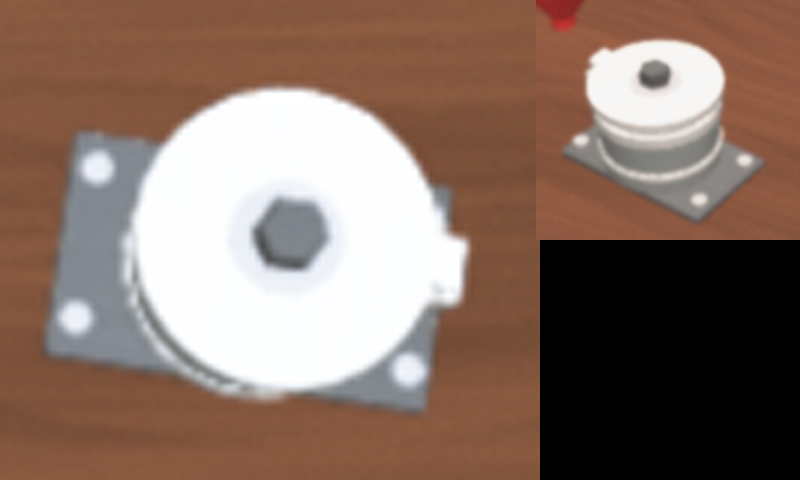

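View pics/top2.png

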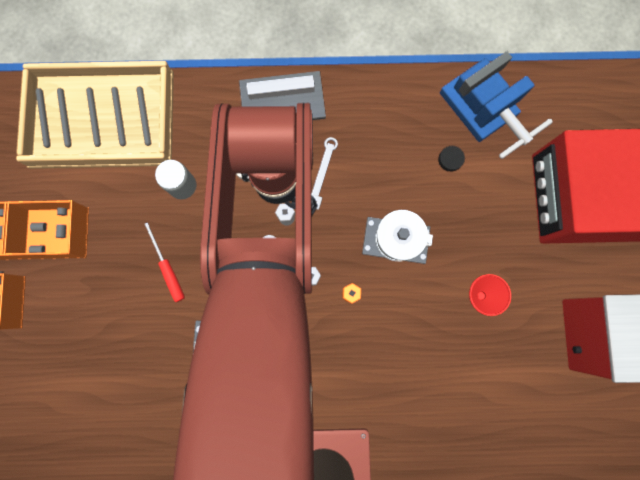

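Run:
```python
from h import *
from scipy.optimize import least_squares
for n,box in(("top",(195,275,370,440)),("scene",(195,295,205,290))):
    a=cv2.imread(f"pics/{n}2.png");g=a.min(2).astype(np.uint8)
    y0,y1,x0,x1=box
    m=np.zeros_like(g);m[y0:y1,x0:x1]=(g[y0:y1,x0:x1]>(190 if n=="top" else 195))
    cs=max(cv2.findContours(m,cv2.RETR_EXTERNAL,cv2.CHAIN_APPROX_NONE)[0],key=cv2.contourArea)[:,0]
    P=np.array([onz(n,p,.087)[:2] for p in cs.astype(float)])
    r=least_squares(lambda v:np.hypot(P[:,0]-v[0],P[:,1]-v[1])-v[2],[.524,-.184,.055],loss="soft_l1",f_scale=.0007)
    e=np.abs(r.fun);res=np.hypot(P[:,0]-r.x[0],P[:,1]-r.x[1])-r.x[2]
    print(n,r.x,len(P),(np.abs(res)<.0015).sum())
    v=P-r.x[:2];f=res>.004;w=v[f].mean(0);print("hook/other dir",f.sum(),np.degrees(np.arctan2(w[1],w[0])))
# socket drive-hole centres / hex centres from two views (initial pics)
a=cv2.imread("pics/top0.png").astype(int);b=cv2.imread("pics/scene0.png").astype(int)
for t,s in(((285,212),(355,293)),((232,262),(437,273)),((311,275),(356,239))):
    m=(a.max(2)<170)&((a.max(2)-a.min(2))<45);m[:t[1]-6]=0;m[t[1]+6:]=0;m[:,:t[0]-6]=0;m[:,t[0]+6:]=0
    c,_,_=blob(m,t)
    m=(b.max(2)<150)&((b.max(2)-b.min(2))<45);m[:s[1]-6]=0;m[s[1]+7:]=0;m[:,:s[0]-7]=0;m[:,s[0]+7:]=0
    d,_,_=blob(m,s);print(c,d,tri(c,d),onz("top",c,.07),onz("scene",d,.07))
```

```text
top [ 0.5249293  -0.18183197  0.05473875] 153 120
hook/other dir 17 -107.74403750794468
scene [ 0.52845078 -0.18250976  0.05502737] 137 107
hook/other dir 9 -102.24096223875986
[284.5        211.30769231] [354.13043478 292.52173913] (array([0.58582313, 0.07442649, 0.07001694]), np.float64(0.002032080355774299)) [0.58548895 0.07538585 0.07      ] [0.58612717 0.07345609 0.07      ]
[231.44 262.24] [436.7  273.25] (array([0.4741775 , 0.19255266, 0.06939288]), np.float64(0.0023327355238987233)) [0.47380084 0.193583   0.07      ] [0.47536573 0.19159112 0.07      ]
[310.44 275.32] [356.33333333 237.93333333] (array([0.441416  , 0.01977025, 0.06970919]), np.float64(0.0014778536402790718)) [0.44114862 0.02046538 0.07      ] [0.44198501 0.01919203 0.07      ]
```

Cap centre is about (0.526, -0.182) and the fitted radius of 55 mm matches. The nut reads level. Socket 1 is at (0.586, 0.0745), with its top at 0.070 as it must be. Next, descend and grasp.

Emit:
send_rows:
  slide:
    - [0.3,0.3,-3]
    - [0,0,-4]
    - [0,0,-4]
    - [0,0,-2.5]
    - [0,0,-1.5]
    - [0,0,-0.8]
    - [0,0,0]
    - [0,0,0]
  angular:
    - [0,0,0]
    - [0,0,0]
    - [0,0,0]
    - [0,0,0]
    - [0,0,0]
    - [0,0,0]
    - [0,0,0]
    - [0,0,0]

```text
time_s: 6.3
tcp_pos: [0.5873, 0.0756, 0.0336]
eef_rot: [[-0.863, 0.506, 0.002], [0.506, 0.863, -0.0], [-0.002, 0.001, -1.0]]
wrist_force: [0.5, 0.2, 0.1]
width: 0.998
```

Emit:
send_rows:
  slide:
    - [0,0,0]
    - [0,0,0]
    - [0,0,0]
    - [0,0,0]
    - [0,0,0]
    - [0,0,0]
    - [0,0,0]
    - [0,0,0]
  angular:
    - [0,0,0]
    - [0,0,0]
    - [0,0,0]
    - [0,0,0]
    - [0,0,0]
    - [0,0,0]
    - [0,0,0]
    - [0,0,0]
  fingers: 1

```text
time_s: 7.1
tcp_pos: [0.5866, 0.0757, 0.0329]
eef_rot: [[-0.863, 0.505, 0.001], [0.505, 0.863, -0.0], [-0.001, 0.0, -1.0]]
wrist_force: [-1.5, -1.0, 5.9]
width: 0.439
```

Emit:
send_rows:
  slide:
    - [0,0,2]
    - [0,0,4]
    - [0,0,4]
    - [0,0,3]
    - [-1,-4,0]
    - [-1,-4,0]
    - [-1,-4,0]
    - [-1,-4,0]
    - [-1,-4,0]
    - [-1,-4,0]
    - [0,-1.7,0]
    - [0,0,0]
  angular:
    - [0,0,0]
    - [0,0,0]
    - [0,0,0]
    - [0,0,0]
    - [0,0,-2]
    - [0,0,-2]
    - [0,0,-2]
    - [0,0,-2]
    - [0,0,-2]
    - [0,0,0]
    - [0,0,0]
    - [0,0,0]

```text
time_s: 8.3
tcp_pos: [0.5256, -0.1832, 0.1615]
eef_rot: [[-0.76, 0.65, -0.001], [0.65, 0.76, 0.0], [0.0, -0.0, -1.0]]
wrist_force: [0.6, 0.9, -2.5]
width: 0.442
```

Run:
```python
from h import *
for n in("scene","top"):
    im=arm.grab_frame(n); cv2.imwrite(f"pics/{n}3.png",im[:,:,::-1])
s=arm.state();print(s["wrist_force"],s["tcp_pos"],s["width"])
a=cv2.imread("pics/scene3.png")[130:290,170:330];cv2.imwrite("pics/c6.png",cv2.resize(a,None,fx=3.7,fy=3.7,interpolation=cv2.INTER_CUBIC))
```

```text
[-0.30604482  1.10959518 -2.62497102] [ 0.5259156  -0.18063021  0.16142785] 0.4372737135515244
```

View pics/c6.png

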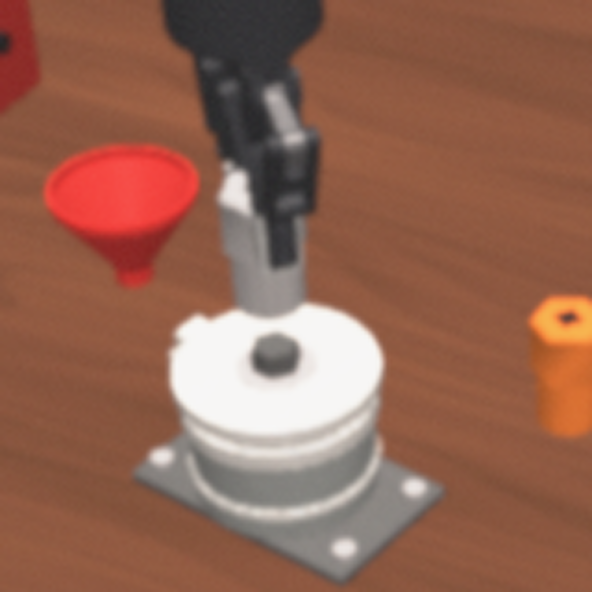

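View pics/top3.png

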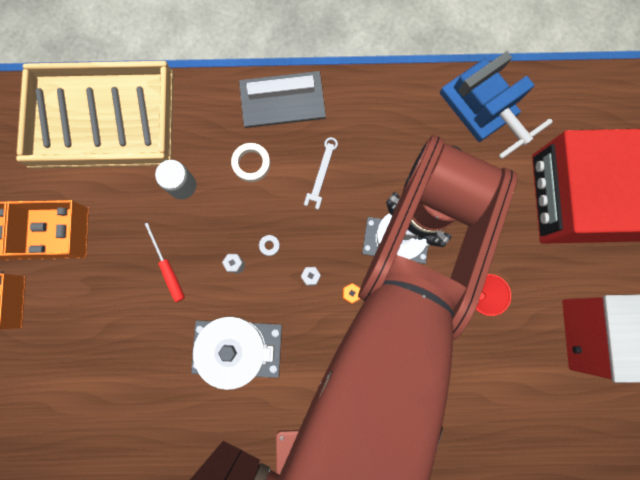

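Run:
```python
from h import *
b=cv2.imread("pics/scene3.png").astype(int)
nut=onz("scene",(244.0,226.0),.0945) # blob centroid, visible mean height
print("nut scene-only",nut)
for p in((.526,-.182,.102),(.526,-.182,.1285),(.526,-.182,.147)):print(p,proj("scene",p))
# width profile of round body rows
for y in(203,205,207,209,211,213,215):
    print(y,b[y,226:260].mean(1).astype(int) if 0 else b[y,228:258].min(1))
```

```text
nut scene-only [ 0.5289348  -0.18185122  0.0945    ]
(0.526, -0.182, 0.102) [244.40958006 222.0739819 ]
(0.526, -0.182, 0.1285) [243.34428724 211.01485486]
(0.526, -0.182, 0.147) [242.58173511 203.09857046]
203 [ 62  63  64  73  89 109 120 125 128 132 135 137 142 147 144 131 125 131
 134 137 138 139 131 116  91  74  67  66  67  64]
205 [ 63  64  64  67  87 108 121 124 127 133 137 137 139 143 145 144 143 144
 144 144 140 137 128 113  92  73  66  64  65  66]
207 [ 64  63  63  67  81 102 118 125 129 132 136 137 137 143 144 143 144 143
 144 144 140 137 131 116  97  76  66  66  66  64]
209 [ 64  64  65  67  77  96 115 125 128 133 137 139 140 141 144 144 143 143
 144 144 141 137 130 119 102  79  67  64  67  65]
211 [ 66  66  68  68  75  94 114 122 130 132 136 139 140 140 143 145 144 144
 145 145 143 139 138 136 133 119 104  96  86  78]
213 [ 72  77  82  99 120 138 153 152 142 136 139 140 139 140 143 144 143 145
 146 150 152 166 195 224 236 236 229 220 213 199]
215 [142 173 200 223 236 240 239 235 222 209 193 178 170 164 162 165 172 180
 193 210 224 234 241 244 244 244 244 244 244 244]
```

Run:
```python
from h import *
b=cv2.imread("pics/scene3.png").astype(int)
print(b[208:220,241:245].min(2).T)
for r in(213.5,214,214.5):
    p=onz("scene",(242.5,r),.1285);print(r,p-np.array([.914,.405,0])*.0185)
# nut silhouette in col direction
b2=cv2.imread("pics/scene2.png").astype(int)
print(b2[216:236,243:246].max(2).T); print(b2[222,232:256].max(1),b2[226,232:256].max(1))
for r in (219,220,221,222):print(r,onz("scene",(244,r),.102)+np.array([.914,.405,0])*.0105)
```

```text
[[142 141 142 140 141 140 142 164 214 240 243 236]
 [144 144 143 143 144 143 144 162 211 239 242 229]
 [144 144 144 145 144 144 148 165 214 238 239 219]
 [143 143 143 144 144 143 148 172 217 239 238 212]]
213.5 [ 0.51667313 -0.18686099  0.1285    ]
214 [ 0.51805198 -0.18604426  0.1285    ]
214.5 [ 0.51942777 -0.18522933  0.1285    ]
[[247 247 245 230 180 142 135 134 134 129 116  99  89  85  95 133 190 228
  238 243]
 [247 247 244 224 169 140 136 135 133 127 113  98  89  89 100 136 193 228
  238 243]
 [247 247 245 225 171 143 136 135 131 123 111  95  90  91 103 146 202 230
  239 244]]
[247 247 247 247 247 245 227 173 143 137 137 135 136 136 136 140 144 158
 207 239 245 246 247 247] [247 246 244 240 229 191 129  92  94 105 113 116 113 111 105 103 102 103
 139 197 230 238 240 244]
219 [ 0.52736931 -0.18351402  0.102     ]
220 [ 0.53016779 -0.18186375  0.102     ]
221 [ 0.53295409 -0.18022066  0.102     ]
222 [ 0.53572829 -0.17858472  0.102     ]
```

Run:
```python
from h import *
b=cv2.imread("pics/scene0.png").astype(int)
for (x,y) in ((354,323),(434,304),(356,268)):
    col=b[y-8:y+9,x-1:x+2].mean((1,2));print(y-8,col.astype(int))
b2=cv2.imread("pics/scene2.png").astype(int)
def test(x,r,z,rad):return onz("scene",(x,r),z)-np.array([.914,.405,0])*rad
print(test(244,231.9,.087,.0125))
# cap front rim bottom? cap front edge top z .087 row
col=b2[235:262,244].min(1);print(col)
```

```text
315 [148 147 147 147 148 148 149 149 150 150 151 147 136 116 102 101 101]
296 [148 148 148 149 149 150 151 151 151 152 146 131 108  92  89  89  90]
260 [151 152 151 152 152 152 151 152 153 150 141 122 106 102  99  97  96]
[ 0.52552937 -0.18285181  0.087     ]
[238 243 245 245 245 245 245 245 245 245 244 239 214 187 178 181 204 219
 202 180 172 162 144 130 125 123 125]
```

Run:
```python
from h import *
C=arm.camera_info("scene")["T"][:3,3]
def ctr(x,r,z,rad):
    p=onz("scene",(x,r),z);d=C[:2]-p[:2];d/=np.linalg.norm(d);return p[:2]-d*rad
print(ctr(354,327.7,0,.0185),ctr(435,307.3,0,.0185),ctr(356.5,270.9,0,.0185))
for z in(.1265,.1285,.1305):print(z,ctr(242.5,215.5,z,.0185))
print("nut front",ctr(244.1,231.9,.087,.0125),ctr(244.1,220.1,.102,-.0105))
print(ctr(244,247.3,.087,.055))
```

```text
[0.58518393 0.07670441] [0.47228413 0.19894919] [0.44072489 0.02300991]
0.1265 [ 0.52146927 -0.18795957]
0.1285 [ 0.52372961 -0.18643891]
0.1305 [ 0.52598995 -0.18491826]
nut front [ 0.5265011  -0.18459186] [ 0.5294934 -0.1799356]
[ 0.53183995 -0.18481578]
```

Sideways, the socket is in line with the nut (column 242.5 against the expected 242.8). In depth the two views disagree by about 2 mm, so I'll feel for it.

Emit:
send_rows:
  slide:
    - [0.1,0,-1]
    - [0,0,-1]
    - [0,0,-0.3]
    - [0,0,-0.2]
    - [0,0,-0.2]
    - [0,0,0]
  angular:
    - [0,0,0]
    - [0,0,0]
    - [0,0,0]
    - [0,0,0]
    - [0,0,0]
    - [0,0,0]

```text
time_s: 9.0
tcp_pos: [0.5271, -0.181, 0.135]
eef_rot: [[-0.762, 0.647, -0.0], [0.647, 0.762, 0.0], [0.0, -0.0, -1.0]]
wrist_force: [-0.4, 0.2, -3.3]
width: 0.438
```

Emit:
send_rows:
  slide:
    - [0,0,-0.1]
    - [0,0,-0.1]
    - [0,0,0]
    - [0,0,0]
  angular:
    - [0,0,0]
    - [0,0,0]
    - [0,0,0]
    - [0,0,0]

```text
time_s: 9.4
tcp_pos: [0.5275, -0.1815, 0.1339]
eef_rot: [[-0.762, 0.648, 0.001], [0.648, 0.762, -0.001], [-0.001, 0.0, -1.0]]
wrist_force: [-1.7, 0.8, 3.5]
width: 0.439
```

Emit:
send_rows:
  slide:
    - [0,0,-0.1]
    - [0,0,0]
    - [0,0,0]
  angular:
    - [0,0,0]
    - [0,0,0]
    - [0,0,0]

```text
time_s: 9.7
tcp_pos: [0.5277, -0.1816, 0.1337]
eef_rot: [[-0.762, 0.648, 0.002], [0.648, 0.762, -0.001], [-0.002, 0.0, -1.0]]
wrist_force: [-3.8, 0.7, 7.7]
width: 0.437
```

Run:
```python
from h import *
im=arm.grab_frame("scene"); cv2.imwrite("pics/scene4.png",im[:,:,::-1])
a=cv2.imread("pics/scene4.png")[150:290,190:300];cv2.imwrite("pics/c7.png",cv2.resize(a,None,fx=4,fy=4,interpolation=cv2.INTER_CUBIC))
for i in range(1):
    s=arm.state();print(s["tcp_pos"],s["wrist_force"],s["ft_torque"])
```

```text
[ 0.52771689 -0.18158748  0.13364326] [-2.78411047  1.6097385   7.96937116] [ 0.16234059  0.66239996 -0.09416993]
```

View pics/c7.png

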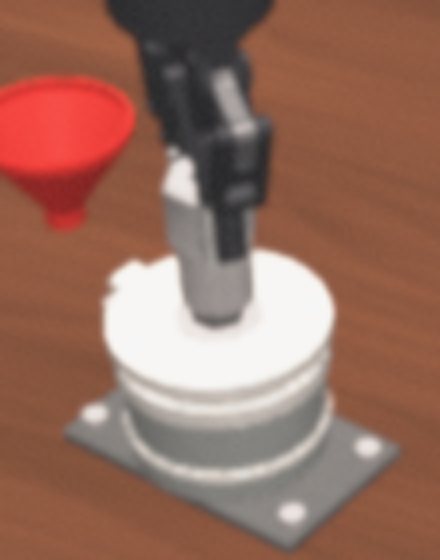

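Emit:
send_rows:
  slide:
    - [-0.05,0,0]
    - [-0.05,0,0]
    - [0,0,0]
  angular:
    - [0,0,0]
    - [0,0,0]
    - [0,0,0]

```text
time_s: 10.05
tcp_pos: [0.5274, -0.1816, 0.1337]
eef_rot: [[-0.762, 0.648, 0.003], [0.648, 0.762, -0.001], [-0.003, 0.001, -1.0]]
wrist_force: [-0.2, 1.8, 6.3]
width: 0.438
```

Emit:
send_rows:
  slide:
    - [-0.05,0,0]
    - [-0.05,0,0]
    - [0,0,0]
  angular:
    - [0,0,0]
    - [0,0,0]
    - [0,0,0]

```text
time_s: 10.35
tcp_pos: [0.5263, -0.1819, 0.133]
eef_rot: [[-0.762, 0.647, 0.003], [0.647, 0.762, -0.002], [-0.004, 0.001, -1.0]]
wrist_force: [3.4, -0.6, 4.4]
width: 0.434
```

Emit:
send_rows:
  slide:
    - [0,0.05,0]
    - [0,0.05,0]
    - [0,0,0]
  angular:
    - [0,0,0]
    - [0,0,0]
    - [0,0,0]

```text
time_s: 10.65
tcp_pos: [0.5262, -0.1817, 0.133]
eef_rot: [[-0.762, 0.648, 0.003], [0.648, 0.762, -0.003], [-0.004, -0.0, -1.0]]
wrist_force: [4.6, -4.0, 3.3]
width: 0.439
```

Emit:
send_rows:
  slide:
    - [0.05,-0.08,-0.1]
    - [0,0,-0.1]
    - [0,0,0]
  angular:
    - [0,0,0]
    - [0,0,0]
    - [0,0,0]

```text
time_s: 10.95
tcp_pos: [0.5267, -0.1822, 0.1325]
eef_rot: [[-0.762, 0.648, 0.003], [0.648, 0.762, -0.002], [-0.004, -0.0, -1.0]]
wrist_force: [-1.2, -2.1, 13.7]
width: 0.439
```

Emit:
send_rows:
  slide:
    - [0,0,0]
    - [0,0,0]
    - [0,0,0]
  angular:
    - [0,0,2]
    - [0,0,2]
    - [0,0,0]

```text
time_s: 11.25
tcp_pos: [0.5266, -0.1823, 0.1323]
eef_rot: [[-0.806, 0.592, 0.003], [0.592, 0.806, -0.002], [-0.003, -0.0, -1.0]]
wrist_force: [-0.2, -1.5, 13.0]
width: 0.436
```

Emit:
send_rows:
  slide:
    - [0,0,0]
    - [0,0,0]
    - [0,0,0]
    - [0,0,0]
    - [0,0,0]
  angular:
    - [0,0,-2]
    - [0,0,-2]
    - [0,0,-2]
    - [0,0,-2]
    - [0,0,0]

```text
time_s: 11.75
tcp_pos: [0.5269, -0.1824, 0.1323]
eef_rot: [[-0.715, 0.7, 0.003], [0.7, 0.715, -0.003], [-0.004, 0.0, -1.0]]
wrist_force: [1.3, -2.7, 11.6]
width: 0.443
```

Emit:
send_rows:
  slide:
    - [0,0,-0.1]
    - [0,0,-0.1]
    - [0,0,0]
    - [0,0,0]
    - [0,0,0]
  angular:
    - [0,0,0]
    - [0,0,0]
    - [0,0,2]
    - [0,0,2]
    - [0,0,0]

```text
time_s: 12.25
tcp_pos: [0.527, -0.1825, 0.132]
eef_rot: [[-0.762, 0.647, 0.003], [0.647, 0.762, -0.003], [-0.004, -0.0, -1.0]]
wrist_force: [-3.6, -0.4, 22.4]
width: 0.438
```

Emit:
send_rows:
  slide:
    - [0,0.04,0]
    - [0.04,0,0]
    - [0,-0.04,0]
    - [0,-0.04,0]
    - [-0.04,0,0]
    - [-0.04,0,0]
    - [0,0.04,0]
    - [0,0.04,0]
    - [0.04,-0.04,0]
    - [0,0,0]
  angular:
    - [0,0,0]
    - [0,0,0]
    - [0,0,0]
    - [0,0,0]
    - [0,0,0]
    - [0,0,0]
    - [0,0,0]
    - [0,0,0]
    - [0,0,0]
    - [0,0,0]

```text
time_s: 13.25
tcp_pos: [0.527, -0.1825, 0.132]
eef_rot: [[-0.762, 0.648, 0.003], [0.648, 0.762, -0.003], [-0.004, -0.0, -1.0]]
wrist_force: [-3.4, 0.4, 22.2]
width: 0.437
```

It seated only about 2 mm into the taper and did not go further under 22 N with twists and shifts, so this socket does not fit. I'll stand it back at its own place.

Emit:
send_rows:
  slide:
    - [0,0,2]
    - [0,0,2]
    - [1,4.3,0]
    - [1,4.3,0]
    - [1,4.3,0]
    - [1,4.3,0]
    - [1,4.3,0]
    - [1,4.3,0]
    - [0,0,-4]
    - [0,0,-3]
    - [0,0,0]
  angular:
    - [0,0,0]
    - [0,0,0]
    - [0,0,0]
    - [0,0,0]
    - [0,0,0]
    - [0,0,0]
    - [0,0,0]
    - [0,0,0]
    - [0,0,0]
    - [0,0,0]
    - [0,0,0]

```text
time_s: 14.35
tcp_pos: [0.579, 0.0775, 0.0907]
eef_rot: [[-0.763, 0.647, -0.015], [0.647, 0.763, -0.0], [0.012, -0.01, -1.0]]
wrist_force: [-0.9, 0.4, -3.8]
width: 0.438
```

Emit:
send_rows:
  slide:
    - [0,0,-2]
    - [0,0,-2]
    - [0,0,-1.5]
    - [0,0,0]
    - [0,0,0]
  angular:
    - [0,0,0]
    - [0,0,0]
    - [0,0,0]
    - [0,0,0]
    - [0,0,0]

```text
time_s: 14.85
tcp_pos: [0.5855, 0.0768, 0.0434]
eef_rot: [[-0.762, 0.648, -0.001], [0.648, 0.762, -0.0], [0.0, -0.0, -1.0]]
wrist_force: [0.4, 0.6, -2.7]
width: 0.439
```

Emit:
send_rows:
  slide:
    - [0,0,-0.5]
    - [0,0,-0.3]
    - [0,0,-0.15]
    - [0,0,0]
    - [0,0,0]
  angular:
    - [0,0,0]
    - [0,0,0]
    - [0,0,0]
    - [0,0,0]
    - [0,0,0]

```text
time_s: 15.35
tcp_pos: [0.5856, 0.077, 0.0337]
eef_rot: [[-0.762, 0.647, 0.0], [0.647, 0.762, -0.0], [-0.0, 0.0, -1.0]]
wrist_force: [-0.3, -0.0, -2.9]
width: 0.439
```

Emit:
send_rows:
  slide:
    - [0,0,-0.1]
    - [0,0,0]
    - [0,0,0]
  angular:
    - [0,0,0]
    - [0,0,0]
    - [0,0,0]

```text
time_s: 15.65
tcp_pos: [0.5859, 0.077, 0.033]
eef_rot: [[-0.762, 0.647, 0.001], [0.647, 0.762, -0.0], [-0.0, 0.0, -1.0]]
wrist_force: [0.1, -1.4, 0.7]
width: 0.436
```

Run:
```python
from h import *
o=[]
for n,(x0,y0) in(("top",(402.7,233.7)),("scene",(244,225))):
    a=cv2.imread(f"pics/{n}2.png")
    A=cv2.getRectSubPix(a,(22,22),(x0,y0));o.append(cv2.resize(A,(396,396),interpolation=cv2.INTER_LANCZOS4))
cv2.imwrite("pics/c8.png",np.hstack(o))
a=cv2.imread("pics/top2.png").astype(int);print(a[226:244,394:412].max(2))
```

```text
[[255 254 254 252 251 249 249 248 248 248 249 249 250 252 254 254 255 255]
 [254 253 250 248 248 247 241 224 231 237 245 246 247 248 251 253 254 255]
 [254 249 246 246 245 238 199 159 174 181 195 197 205 224 246 250 253 254]
 [252 247 246 245 241 211 142 134 142 143 142 144 150 171 226 247 251 254]
 [249 246 246 245 230 158 126 137 140 141 139 141 142 147 189 242 247 252]
 [248 247 246 235 183 132 133 139 139 140 140 139 139 138 158 221 245 249]
 [247 246 240 196 131 132 140 140 140 139 140 140 139 139 149 205 244 248]
 [247 246 232 140 104 130 141 140 141 140 140 141 141 140 146 194 244 248]
 [247 246 233 145  92 116 138 141 141 140 140 141 142 142 139 176 237 247]
 [245 245 235 163  86 103 132 140 141 140 140 141 141 138 144 198 241 247]
 [247 246 241 209 102  92 125 137 141 141 142 141 139 138 180 235 246 248]
 [248 247 246 233 148  88 105 120 127 132 134 135 133 165 230 245 247 249]
 [249 248 247 243 213 111  96  96  98 101 102 110 145 216 244 246 247 250]
 [252 249 248 247 238 196 179 148 127 117 107 129 192 240 247 247 249 253]
 [254 251 248 247 245 240 237 231 228 226 225 228 238 247 248 248 251 254]
 [254 254 251 248 247 247 247 247 246 246 246 246 247 248 248 251 254 255]
 [255 254 254 252 249 248 248 248 248 248 248 248 248 250 252 254 254 255]
 [255 255 254 254 253 249 250 250 249 249 248 250 252 253 254 254 255 255]]
```

View pics/c8.png

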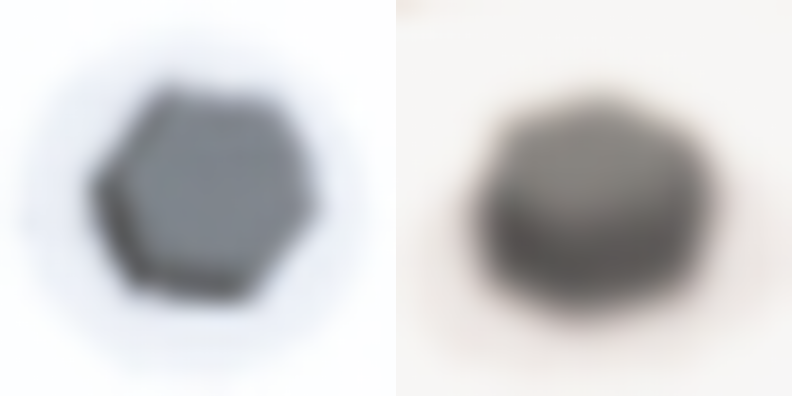

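Nut corners lie at 20 to 23°, and I tried 15.6 to 23.7°, so the verdict on socket 1 holds. I release it and go to the socket at (0.441, 0.020).

Emit:
send_rows:
  slide:
    - [0,0,0]
    - [0,0,0]
    - [0,0,0]
    - [0,0,0]
    - [0,0,0]
    - [0,0,2]
    - [0,0,4]
    - [0,0,4]
    - [0,0,2]
  angular:
    - [0,0,0]
    - [0,0,0]
    - [0,0,0]
    - [0,0,0]
    - [0,0,0]
    - [0,0,0]
    - [0,0,0]
    - [0,0,0]
    - [0,0,0]
  fingers: -1

```text
time_s: 16.55
tcp_pos: [0.5875, 0.0771, 0.1568]
eef_rot: [[-0.762, 0.647, 0.005], [0.647, 0.762, 0.0], [-0.004, 0.004, -1.0]]
wrist_force: [0.4, -0.1, -0.4]
width: 0.998
```

Emit:
send_rows:
  slide:
    - [-2.3,-0.9,0]
    - [-2.4,-0.9,0]
    - [-2.4,-0.9,0]
    - [-2.4,-1.0,0]
    - [-2.4,-1,0]
    - [-2.4,-0.9,0]
    - [0,0,0]
    - [0,0,0]
  angular:
    - [0,0,-8]
    - [0,0,-8]
    - [0,0,-8]
    - [0,0,-8]
    - [0,0,-8]
    - [0,0,-8.5]
    - [0,0,0]
    - [0,0,0]

```text
time_s: 17.35
tcp_pos: [0.443, 0.0209, 0.153]
eef_rot: [[-0.022, 1.0, 0.002], [1.0, 0.022, -0.0], [-0.0, 0.002, -1.0]]
wrist_force: [0.6, 0.1, 0.4]
width: 1.001
```

Run:
```python
from h import *
for n in("scene",):
    im=arm.grab_frame(n); cv2.imwrite(f"pics/{n}5.png",im[:,:,::-1])
s=arm.state();print(s["tcp_pos"],np.degrees(np.arctan2(s["eef_rot"][1,1],s["eef_rot"][0,1])))
```

```text
[0.44342434 0.0210243  0.15308957] 1.2492608111674612
```

View pics/scene5.png

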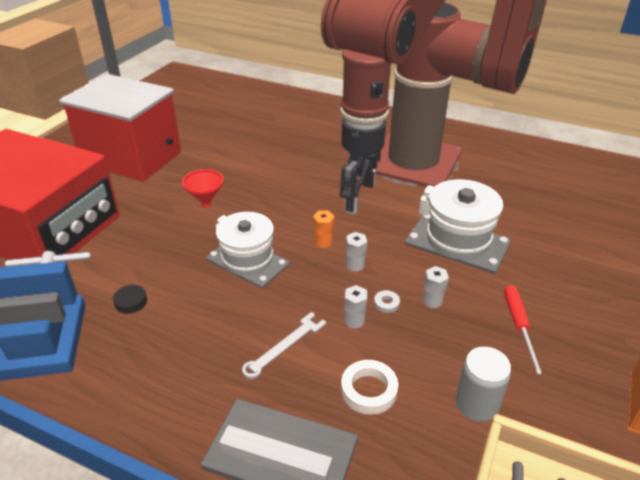

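Socket 1 stands upright at scene (355,307). I descend on the socket at scene (356,252).

Emit:
send_rows:
  slide:
    - [-0.1,0,-4]
    - [0,0,-4]
    - [0,0,-2.5]
    - [0,0,-1.5]
    - [0,0,0]
    - [0,0,0]
  angular:
    - [0,0,0]
    - [0,0,0]
    - [0,0,0]
    - [0,0,0]
    - [0,0,0]
    - [0,0,0]

```text
time_s: 18.0
tcp_pos: [0.4423, 0.0212, 0.0328]
eef_rot: [[-0.021, 1.0, -0.0], [1.0, 0.021, 0.0], [0.0, -0.0, -1.0]]
wrist_force: [0.9, -0.5, 0.3]
width: 0.998
```

Emit:
send_rows:
  slide:
    - [0,0,0]
    - [0,0,0]
    - [0,0,0]
    - [0,0,0]
    - [0,0,0]
    - [0,0,0]
    - [0,0,0]
    - [0,0,0]
  angular:
    - [0,0,0]
    - [0,0,0]
    - [0,0,0]
    - [0,0,0]
    - [0,0,0]
    - [0,0,0]
    - [0,0,0]
    - [0,0,0]
  fingers: 1

```text
time_s: 18.8
tcp_pos: [0.4424, 0.0209, 0.0335]
eef_rot: [[-0.02, 1.0, 0.002], [1.0, 0.02, -0.0], [-0.0, 0.002, -1.0]]
wrist_force: [-2.2, -0.0, 5.9]
width: 0.433
```

Emit:
send_rows:
  slide:
    - [0,0,2]
    - [0,0,4]
    - [0,0,4]
    - [0,0,2]
    - [1.7,-4,0]
    - [1.7,-4,0]
    - [1.7,-4.1,0]
    - [1.7,-4.1,0]
    - [1.7,-4.1,0]
    - [0,0,0]
    - [0,0,0]
    - [0,0,0]
  angular:
    - [0,0,0]
    - [0,0,0]
    - [0,0,0]
    - [0,0,0]
    - [0,0,-2]
    - [0,0,-2]
    - [0,0,-2]
    - [0,0,-2]
    - [0,0,-2]
    - [0,0,0]
    - [0,0,0]
    - [0,0,0]

```text
time_s: 20.0
tcp_pos: [0.5258, -0.181, 0.1518]
eef_rot: [[0.153, 0.988, -0.002], [0.988, -0.153, 0.001], [0.001, -0.002, -1.0]]
wrist_force: [-0.6, 0.3, -2.3]
width: 0.436
```

Emit:
send_rows:
  slide:
    - [0,0,-0.8]
    - [0,0,-0.6]
    - [0,0,-0.2]
    - [0,0,0]
    - [0,0,0]
  angular:
    - [0,0,0]
    - [0,0,0]
    - [0,0,0]
    - [0,0,0]
    - [0,0,0]

```text
time_s: 20.5
tcp_pos: [0.5266, -0.1818, 0.1366]
eef_rot: [[0.153, 0.988, 0.0], [0.988, -0.153, -0.0], [-0.0, 0.0, -1.0]]
wrist_force: [0.8, 0.8, -2.0]
width: 0.434
```

Emit:
send_rows:
  slide:
    - [0,0,-0.1]
    - [0,0,-0.1]
    - [0,0,-0.1]
    - [0,0,0]
    - [0,0,0]
  angular:
    - [0,0,0]
    - [0,0,0]
    - [0,0,0]
    - [0,0,0]
    - [0,0,0]

```text
time_s: 21.0
tcp_pos: [0.5266, -0.182, 0.1335]
eef_rot: [[0.154, 0.988, -0.0], [0.988, -0.154, -0.0], [-0.0, -0.0, -1.0]]
wrist_force: [0.0, -0.2, -1.9]
width: 0.433
```

Emit:
send_rows:
  slide:
    - [0,0,-0.1]
    - [0,0,-0.1]
    - [0,0,0]
    - [0,0,0]
  angular:
    - [0,0,0]
    - [0,0,0]
    - [0,0,0]
    - [0,0,0]

```text
time_s: 21.4
tcp_pos: [0.5266, -0.182, 0.1315]
eef_rot: [[0.154, 0.988, -0.0], [0.988, -0.154, 0.0], [0.0, -0.0, -1.0]]
wrist_force: [-0.3, -0.8, -1.6]
width: 0.438
```

There is no resistance 4 mm below the nut's top, so this one goes over. I continue to home, where the TCP should be at about 0.120.

Emit:
send_rows:
  slide:
    - [0,0,-0.2]
    - [0,0,-0.2]
    - [0,0,-0.2]
    - [0,0,-0.2]
    - [0,0,0]
    - [0,0,0]
  angular:
    - [0,0,0]
    - [0,0,0]
    - [0,0,0]
    - [0,0,0]
    - [0,0,0]
    - [0,0,0]

```text
time_s: 22.0
tcp_pos: [0.5265, -0.182, 0.1235]
eef_rot: [[0.154, 0.988, -0.0], [0.988, -0.154, 0.0], [0.0, -0.0, -1.0]]
wrist_force: [-0.1, 0.1, -2.0]
width: 0.434
```

Emit:
send_rows:
  slide:
    - [0,0,-0.2]
    - [0,0,-0.1]
    - [0,0,-0.1]
    - [0,0,0]
    - [0,0,0]
  angular:
    - [0,0,0]
    - [0,0,0]
    - [0,0,0]
    - [0,0,0]
    - [0,0,0]

```text
time_s: 22.5
tcp_pos: [0.5266, -0.182, 0.1205]
eef_rot: [[0.154, 0.988, 0.0], [0.988, -0.154, -0.0], [-0.0, 0.0, -1.0]]
wrist_force: [-3.4, 2.6, 4.4]
width: 0.439
```

Emit:
send_rows:
  slide:
    - [0,0,-0.1]
    - [0,0,0]
    - [0,0,0]
    - [0,0,0]
    - [0,0,0]
  angular:
    - [0,0,0]
    - [0,0,0]
    - [0,0,0]
    - [0,0,0]
    - [0,0,0]

```text
time_s: 23.0
tcp_pos: [0.5267, -0.1821, 0.1204]
eef_rot: [[0.154, 0.988, 0.0], [0.988, -0.154, -0.0], [-0.0, 0.0, -1.0]]
wrist_force: [-6.1, 2.8, 11.2]
width: 0.438
```

Run:
```python
from h import *
for n in("scene","top"):
    im=arm.grab_frame(n); cv2.imwrite(f"pics/{n}6.png",im[:,:,::-1])
s=arm.state();print(s["tcp_pos"],s["wrist_force"],s["width"],s["eef_rot"][:,2])
a=cv2.imread("pics/scene6.png")[140:340,190:450];cv2.imwrite("pics/c9.png",cv2.resize(a,None,fx=3,fy=3,interpolation=cv2.INTER_CUBIC))
```

```text
[ 0.52668286 -0.18205759  0.12041983] [-6.97975698  2.41668306 10.76075799] 0.4384986787989523 [ 1.34222779e-04 -2.95982376e-04 -9.99999947e-01]
```

View pics/c9.png

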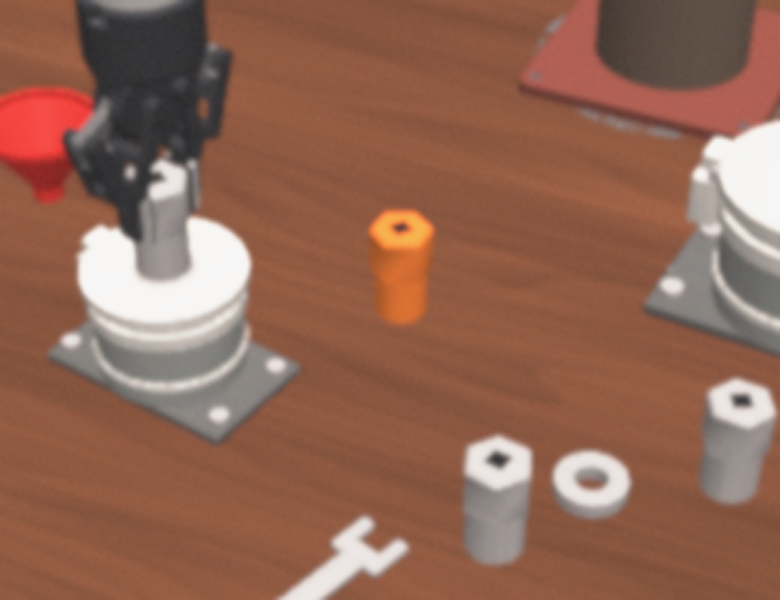

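View pics/top6.png

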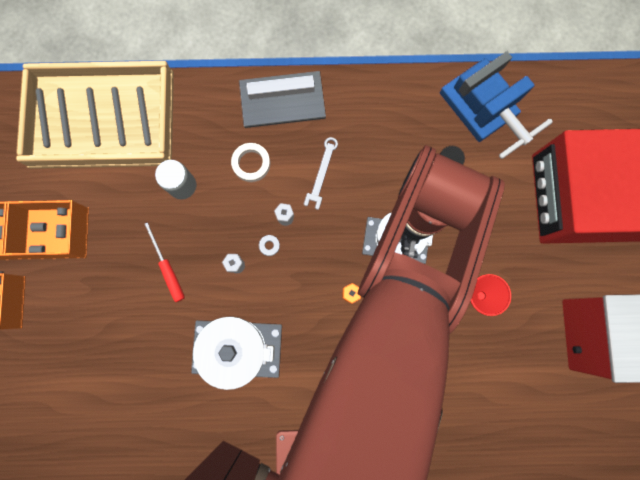

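The held socket's mouth rests on the cap's face at crop (162,275). The two other sockets stand upright at scene (355,307) and (436,287), and the bystanders have not moved. Handing in.

```bash
python3 -c "
from cell import arm
print(arm.hand_in(), arm.state()['wrist_force'], arm.state()['width'])"
```

```text
the job is handed in; nothing more can be done
the job is handed in; nothing more can be done
```

The cap is pressed home and the fitting socket is fully down over the nut, upright and still gripped. I handed it in at about 23 s; no verdict is given.

- **Cap:** I pressed on the raised edge until it stopped dead, with the tip at z = 0.0868 m and 26 N of force.
- **First socket, from (0.586, 0.075):** it stopped on the nut's taper under 22 N, despite twists and small shifts. I stood it back upright at its own place.
- **Second socket, from (0.441, 0.020):** it slid over the nut with no resistance and bottomed on the cap's face at TCP z = 0.1204 m; about 0.120 was expected. The push read about 11 N, the tool axis was vertical and the opening was 0.438, which matches the 38 mm flats.
- **Third socket:** I did not try it, because the second fitted. It was not touched.

**Last pictures:** the cap is level and the other two sockets stand upright well clear of the housing. No bystander had moved in what the cameras could see; the arm hid part of the top view.

**What disagreed:**
- The two cameras differed by 2–4 mm on the cap's centre, so I found the final position by feel.
- The first socket went about 2.9 mm down under load; the task said about 2 mm at most.
- A sideways force of about 7 N on the wrist remained at the end.

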